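# Nest the eyelet pots for the night

### The job

Pack up the empty eyelet pots on the boot-engraving bench, one at a time: stand the wide pot in the middle of the round black mat (not the square one), then the middle pot inside it, then the narrow pot inside that, each standing flat on the floor of the one around it, and last put the brass cap fully down on the narrow pot. Keep pots and cap upright, let go of everything, and leave the jar, the tin and the boot where they are.

Things in the scene. Friction and masses are not known exactly. Their poses are not given: they have to be found in the camera images.
- pot_wide: The wide, lowest pot: open-topped round straight-walled aluminium pot, 68 mm outside diameter, 42 mm high, walls 3 mm thick (62 mm inside diameter), floor 5 mm thick. Origin at the centre of its underside, z up; yaw has no meaning. About 0.11 kg. Can be gripped across the outside just below the rim.
- pot_middle: The middle pot: open-topped round straight-walled aluminium pot, 50 mm outside diameter, 66 mm high, walls 3 mm (44 mm inside diameter), floor 5 mm thick. Origin at the centre of its underside, z up. About 0.11 kg. Standing in the wide pot it rises 29 mm above the wide pot's rim, so grip it within the top 25 mm or so.
- pot_narrow: The narrow, tallest pot: open-topped round straight-walled aluminium pot, 32 mm outside diameter, 92 mm high, walls 3 mm (26 mm inside diameter), floor 5 mm thick. Origin at the centre of its underside, z up. About 0.09 kg. Standing in the middle pot it rises 31 mm above that pot's rim.
- cap: Brass cap, open side down: disc 48 mm across, 5 mm thick, over a 12 mm deep skirt (42 mm inside) that slips loosely over the narrow pot's rim; round grip knob on top, 20 mm across, from 17 to 39 mm above the origin. Origin: centre of the skirt's lower edge, z up through the knob. Fully down, its disc rests on the rim, origin 80 mm above the narrow pot's origin. About 0.08 kg.
- mat_round: The round mat: black rubber disc 100 mm in diameter, 5 mm thick, fixed to the bench top. Origin at the centre of its underside (its top is 5 mm above the origin). The nest belongs here.
- mat_square: The square mat: black rubber, 100 by 100 mm, 5 mm thick, fixed to the bench top. Origin at the centre of its underside. Not used; stays empty.
- dye_jar: Bystander: closed amber glass jar with a black lid, 44 mm in diameter, 55 mm high, loose. Origin at the centre of its underside. Leave it alone.
- wax_tin: Bystander: closed flat round dark-steel tin, 44 mm in diameter, 24 mm high, loose. Origin at the centre of its underside. Leave it alone.
- boot: Bystander: toddler's tan work boot standing on its sole, 140 mm long (toe towards its -x), 56 mm wide, 103 mm high, loose. Origin at the centre of the sole's underside. Leave it alone.
Mind the look-alikes: they are no part of the job. Leave any blue look-alike of the pot_narrow alone.

How it is judged:
By the outcome, as a careful person would: the job done as asked, in the order asked, and still so for the second after the job is handed in, with the robot touching nothing.
It also fails if it takes over 118 s, if anything falls off the work surface, if the arm or the gripper's body presses on something with over 40 N, if the wrist force passes 120 N, or if a joint passes its speed limit or range.

### The arm

A 6-joint arm with a two-finger parallel gripper is mounted at the origin on the work surface. World frame = base frame: x ahead of the robot, y to its left, z up, the work surface at z = 0. Lengths are in m, angles in rad, forces in N, time in s.
With the tool pointing down it reaches from about 0.3 to 0.875 m from the base axis. Payload 6.4 kg.
Tool frame: the origin (TCP) lies midway between the tips of the shut fingers; the grasp point (between the pads) lies 19 mm behind it; z points along the fingers, y is the line along which they close (so a half turn about z gives the same grasp; the last joint's range is limited). The gripper opens to 85 mm and grips with 20 to 120 N. Pads are 22 mm wide; open, the fingers measure 114 mm over their backs; the gripper's body (76 mm by 85 mm) begins 54 mm behind the grasp point. The pads swing forward as they close: fully open they stand 13 mm farther back than shut.
Start: joints at [-0.206, 0.181, 1.607, -0, 1.354, -0.206], TCP at [0.575, 0, 0.231] pointing down, gripper open.
Joint ranges: [-2.99, 2.99], [-0.89, 2.07], [0.3, 2.58], [-1.14, 4.28], [0, 2.63], [-3.12, 3.12]. Speed limits (rad/s): [2.57, 2.57, 3.01, 3.14, 3.14, 3.14].

### API

Orientations are given as a unit quaternion [w, x, y, z].
In Python, from bench import ctrl gives the robot as it stands. The module is installed in compiled form; this text tells all that it offers.
- The arm moves only by the tool move_arm, never from a script. Its argument "plan" is one flat list of numbers, 6 for each row, row after row: the shift along the world's x, y, z in units of 50 mm (1.0 is 50 mm), then the turn, a rotation vector about the world's x, y, z in rad. A call has 1 to 10 rows; each row is the pose to reach, as a shift and turn from the pose commanded when the call began; what a row does not reach only later rows make up. A row lasts 1/8 s, in which the tool goes at most 62.5 mm and 10.7 degrees, less where a joint would pass 70% of its speed; a pose out of reach is approached as far as the arm can. A call with a gripper value outside its range is refused whole. "grip" is the finger opening in mm, from 0 to 85.4, set as the call begins (left out, the last holds). The fingers move at their own pace and stop on an object; the grip force is fixed at half the most. Time passes only in rows, so rows that repeat a pose let the fingers close. It gives the time, the measured TCP pose, the force, the opening and the grip force at its end, in the units of the state.
- ctrl.get_obs(): the state, without advancing time (a new reading comes with each control period).
- ctrl.camera(name): name is "scene" or "side" or "wrist"; returns a dict with "pixels" (400x640x3 uint8, red, green, blue), "fx", "fy", "cx", "cy" (pixels), "origin" and "attitude" of the camera in the world. Camera axes: x right, y down, z forward; pixel columns grow to the right and rows downward; lengths in m; the calibration is good to about 2 mm. The wrist camera is an equidistant fisheye: a pixel r from the principal point sees the ray r / f radians off the axis. A picture is of the moment at which its call begins. There is no depth.
- ctrl.hand_in(): hands the job in; it is judged then, once.
The state is a dict: "time_s": time; "q": joint angles; "dq": joint speeds; "joint_efforts": joint torques, N m; "eef_pos": TCP position; "eef_rot": TCP orientation; "wrist_force": force on the tool from outside, world axes, zero at the start; "torque": the same for the moment, N m; "opening": opening from 0.0 (shut) to 1.0 (fully open); "grasp_force": force on a finger pad.
Only numpy, scipy, OpenCV 4.12 (cv2) and the standard library are available. Lean on these libraries where they do the work, as an engineer would, in place of code of your own. Each camera call takes 0.05 s, during which the arm holds its last target. There are 200 camera calls.

## Working session

There is one attempt and no reset: what is moved stays moved. The work goes in short steps, Python scripts to look and compute and a tool call to move; the robot and the scene stay as the last step left them, time stands still between calls to the robot, and variables do not carry over. Pictures are saved under pics/ and viewed, at most 16 in all, crops included, and the job is handed in when it is done.

Besides the shell and the picture viewer there is one more tool, called after "Emit:" in YAML: its name, and indented under it one key for each argument. move_arm: Moves the arm, as the interface text tells. Its arguments: {"type":"object","properties":{"plan":{"type":"array"},"grip":{"type":"number"}},"required":["plan"]}

```bash
mkdir -p pics; cat > h.py <<'E'
import numpy as np, cv2
from bench import ctrl
from scipy.spatial.transform import Rotation as R
def rot(a):
    a=np.array(a,float)
    return a if a.shape==(3,3) else R.from_quat(a,scalar_first=True).as_matrix()
def snap(name,fn):
    c=ctrl.camera(name); cv2.imwrite('pics/'+fn,c['pixels'][:,:,::-1]); 
    import pickle; pickle.dump(c,open('pics/'+fn+'.pkl','wb')); return c
def load(fn):
    import pickle; return pickle.load(open('pics/'+fn+'.pkl','rb'))
def ray(c,u,v,fish=False):
    x=(u-c['cx'])/c['fx'];y=(v-c['cy'])/c['fy']
    if fish:
        r=np.hypot(x,y); s=np.sinc(r/np.pi); d=np.array([x*s,y*s,np.cos(r)])
    else: d=np.array([x,y,1.])
    d=rot(c['attitude'])@d; return np.array(c['origin'],float),d/np.linalg.norm(d)
def atz(c,u,v,z,fish=False):
    o,d=ray(c,u,v,fish); return o+d*(z-o[2])/d[2]
def proj(c,p,fish=False):
    q=rot(c['attitude']).T@(np.array(p,float)-np.array(c['origin']))
    if fish:
        r=np.hypot(q[0],q[1]); k=np.arctan2(r,q[2])/max(r,1e-9); return c['cx']+c['fx']*q[0]*k,c['cy']+c['fy']*q[1]*k
    return c['cx']+c['fx']*q[0]/q[2],c['cy']+c['fy']*q[1]/q[2]
def tri(rays):
    A=0;b=0
    for o,d in rays:
        P=np.eye(3)-np.outer(d,d);A=A+P;b=b+P@o
    return np.linalg.solve(A,b)
E
python3 - <<'E'
from h import *
for n in('scene','side','wrist'):
    c=snap(n,n+'0.png'); print(n,{k:np.round(v,4).tolist() for k,v in c.items() if k!='pixels'})
o=ctrl.get_obs();print(o)
E
```

```text
scene {'fx': 486.6205, 'fy': 486.6205, 'cx': 323.7477, 'cy': 201.5224, 'origin': [1.4776, -0.047, 0.769], 'attitude': [-0.3434, 0.6905, 0.5652, -0.2928]}
side {'fx': 408.4893, 'fy': 408.4893, 'cx': 318.2597, 'cy': 204.365, 'origin': [0.3824, -0.6769, 0.5901], 'attitude': [-0.4727, 0.8765, -0.0816, 0.0409]}
wrist {'fx': 309.7069, 'fy': 309.7069, 'cx': 317.4322, 'cy': 205.4119, 'origin': [0.5757, 0.0738, 0.3736], 'attitude': [0.1476, 0.9891, 0.0003, -0.0006]}
{'time_s': 0.15, 'q': array([-2.06310728e-01,  1.81415135e-01,  1.60772421e+00, -4.82795910e-06,
        1.35380174e+00, -2.06307022e-01]), 'dq': array([ 7.38313270e-04, -2.97028541e-03, -1.14970562e-03, -5.15568859e-04,
       -9.73496316e-04,  3.59494685e-05]), 'joint_efforts': array([ 1.94259010e-03, -4.45260644e+01, -3.51692533e+01, -1.26067753e-04,
        5.82284134e-03,  2.14055274e-05]), 'eef_pos': array([5.74599524e-01, 9.36154184e-05, 2.30592093e-01]), 'eef_rot': array([-5.63004384e-04,  7.07107562e-01,  7.07105679e-01, -3.70946483e-04]), 'wrist_force': array([-0.20839693,  0.55514366,  0.38716304]), 'torque': array([ 0.02178857,  0.02008266, -0.04574501]), 'grasp_force': 0.0, 'opening': 0.9991027476568151}
```

View pics/scene0.png

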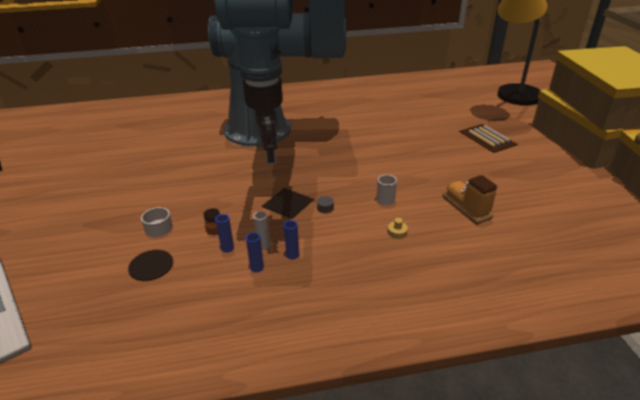

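View pics/side0.png

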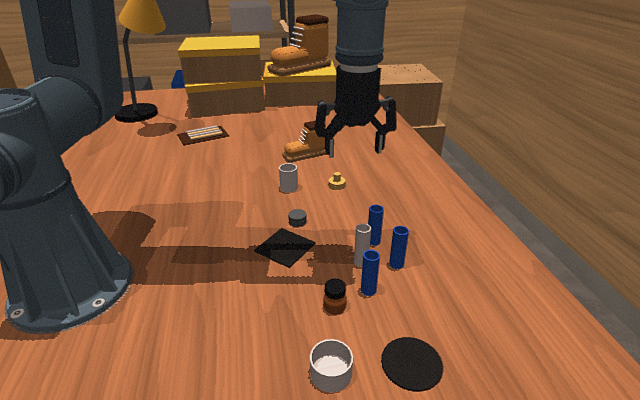

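View pics/wrist0.png

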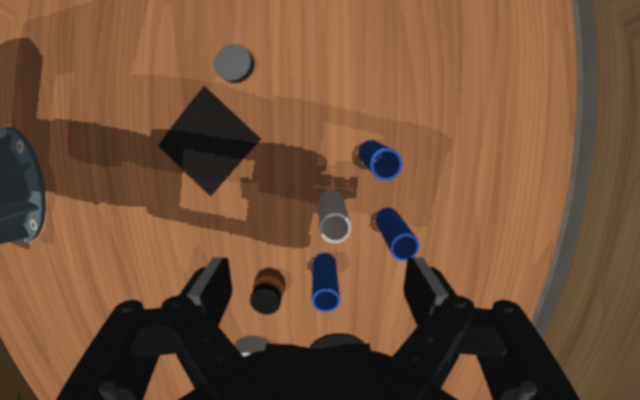

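```bash
cat > m.py <<'E'
from h import *
s=load('scene0.png');d=load('side0.png');w=load('wrist0.png')
P={'wide rim':((156,215),(331,355)),'mat':((151,265),(412,363)),'nar rim':((261,216),(363,229)),'bl1':((223,218),(371,256)),'bl2':((254,238),(400,232)),'bl3':((291,225),(376,210)),
'mid rim':((387,181),(289,169)),'knob':((398,222),(337,176)),'jar top':((212,214),(335,287)),'tin':((325,200),(297,213)),'sq':((288,203),(285,247))}
W={'nar rim':(335,229),'bl1':(326,300),'bl2':(404,247),'bl3':(385,163),'tin':(235,63),'jar top':(267,297)}
for k,(a,b) in P.items():
    r=[ray(s,*a),ray(d,*b)]
    if k in W:r.append(ray(w,*W[k],True))
    p=tri(r); print(k,p.round(4),[np.round(np.array(proj(c,p))-q,1).tolist() for c,q in((s,a),(d,b))])
E
python3 m.py
```

```text
wide rim [ 0.4727 -0.2835  0.0422] [[0.2, -0.2], [0.3, 0.4]]
mat [ 0.6071 -0.293   0.001 ] [[-0.0, 0.0], [-0.0, -0.0]]
nar rim [ 0.5921 -0.0349  0.0893] [[-1.0, -0.1], [0.4, -0.3]]
bl1 [ 0.5837 -0.1192  0.0902] [[-0.7, 0.2], [0.4, -0.6]]
bl2 [ 0.6641 -0.0562  0.0877] [[-1.0, -0.1], [0.6, -0.5]]
bl3 [0.6387 0.029  0.0879] [[-0.3, 0.3], [0.0, -0.4]]
mid rim [0.4791 0.3008 0.0616] [[-0.1, 0.2], [-0.1, -0.2]]
knob [0.6109 0.2903 0.0312] [[-0.1, 0.1], [-0.1, -0.1]]
jar top [ 0.51   -0.1468  0.0494] [[0.4, 0.4], [0.7, -0.0]]
tin [0.4797 0.1362 0.0266] [[-0.2, 0.2], [1.1, 0.2]]
sq [0.4361 0.0448 0.0008] [[0.1, -0.1], [0.1, 0.2]]
```

Emit:
move_arm:
  plan: [-0.3,-0.8,0,0,0,0,-0.6,-1.7,-0.2,0,0,0,-0.9,-2.6,-0.4,0,0,0,-1.2,-3.5,-0.6,0,0,0,-1.6,-4.5,-0.8,0,0,0,-1.9,-5.3,-1,0,0,0,-2.03,-5.67,-1,0,0,0,-2.03,-5.67,-1,0,0,0,-2.03,-5.67,-1,0,0,0]
  grip: 85

```text
time_s: 1.27
eef_pos: [0.4742, -0.2824, 0.1816]
eef_rot: [0.0, 0.707, 0.707, 0.0]
wrist_force: [-0.2, 0.2, 0.1]
opening: 0.993
grasp_force: 0.0
```

```bash
python3 - <<'E'
from h import *
c=snap('wrist','w1.png');o=ctrl.get_obs();print(o['eef_pos'],o['eef_rot'])
print('wide',proj(c,(.4727,-.2835,.042),True),'mat',proj(c,(.607,-.293,.005),True))
E
```

```text
[ 0.47422616 -0.28221465  0.18163082] [1.24659015e-04 7.06552811e-01 7.07660278e-01 2.04084019e-04]
wide (np.float64(314.67555030937297), np.float64(193.69675528118438)) mat (np.float64(434.7799247674619), np.float64(194.1432810503885))
```

View pics/w1.png

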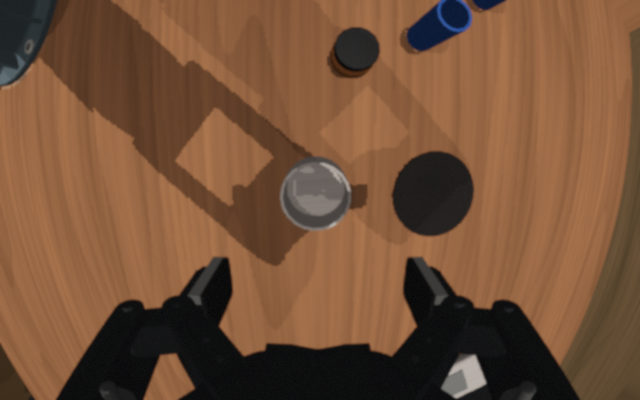

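Emit:
move_arm:
  plan: [0,-0.03,-0.6,0,0,0,0,-0.03,-1.4,0,0,0,0,-0.03,-2.2,0,0,0,0,-0.03,-2.9,0,0,0,0,-0.03,-3.3,0,0,0,0,-0.03,-3.34,0,0,0,0,-0.03,-3.34,0,0,0]

```text
time_s: 2.2
eef_pos: [0.4744, -0.2847, 0.0152]
eef_rot: [0.001, 0.707, 0.708, 0.0]
wrist_force: [0.5, -0.6, 0.1]
opening: 0.995
grasp_force: 0.0
```

Emit:
move_arm:
  plan: [0,0,0,0,0,0,0,0,0,0,0,0,0,0,0,0,0,0,0,0,0,0,0,0,0,0,0,0,0,0,0,0,0,0,0,0]
  grip: 55

```text
time_s: 2.95
eef_pos: [0.4746, -0.2855, 0.0165]
eef_rot: [0.001, 0.707, 0.707, 0.0]
wrist_force: [-1.7, 2.1, 8.1]
opening: 0.784
grasp_force: 65.6
```

Emit:
move_arm:
  plan: [0,0,0.4,0,0,0,0,0,0.8,0,0,0,0.5,0,1,0,0,0,1.2,-0.1,1,0,0,0,1.9,-0.14,1,0,0,0,2.4,-0.14,1,0,0,0,2.62,-0.14,1,0,0,0,2.62,-0.14,0.8,0,0,0,2.62,-0.14,0.5,0,0,0,2.62,-0.14,0.5,0,0,0]

```text
time_s: 4.2
eef_pos: [0.6021, -0.291, 0.0366]
eef_rot: [-0.002, 0.707, 0.707, -0.0]
wrist_force: [0.4, 0.5, -0.9]
opening: 0.778
grasp_force: 67.5
```

```bash
python3 - <<'E'
from h import *
c=snap('side','s2.png');o=ctrl.get_obs();print(o['eef_pos'],o['opening'])
a=c['pixels'][240:,200:520,::-1]
cv2.imwrite('pics/s2c.png',cv2.resize(a,None,fx=2,fy=2))
E
```

```text
[ 0.60288836 -0.29145595  0.03766827] 0.7813835878371508
```

View pics/s2c.png

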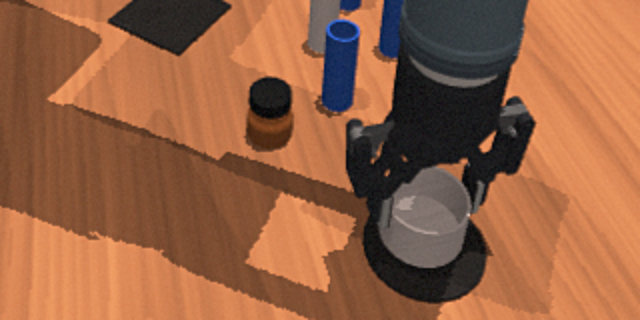

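Emit:
move_arm:
  plan: [0.03,0,-0.15,0,0,0,0.03,0,-0.3,0,0,0,0.03,0,-0.38,0,0,0,0.03,0,-0.38,0,0,0,0.03,0,-0.38,0,0,0]

```text
time_s: 4.88
eef_pos: [0.606, -0.292, 0.0215]
eef_rot: [-0.0, 0.707, 0.707, -0.0]
wrist_force: [-4.5, 3.1, 8.4]
opening: 0.782
grasp_force: 68.4
```

Emit:
move_arm:
  plan: [0,0,0,0,0,0,0,0,0,0,0,0,0,0,0,0,0,0,0,0,0,0,0,0]
  grip: 85

```text
time_s: 5.38
eef_pos: [0.606, -0.292, 0.0201]
eef_rot: [-0.0, 0.707, 0.707, -0.0]
wrist_force: [0.3, -0.0, 0.3]
opening: 0.993
grasp_force: 0.0
```

Emit:
move_arm:
  plan: [0,0,0.4,0,0,0,0,0,1,0,0,0,0,0,2,0,0,0,0,0,3,0,0,0,0,0,3.5,0,0,0,0,0,3.5,0,0,0]

```text
time_s: 6.12
eef_pos: [0.6077, -0.2931, 0.2001]
eef_rot: [0.004, 0.707, 0.707, 0.001]
wrist_force: [1.6, -0.6, -0.2]
opening: 0.999
grasp_force: 0.0
```

```bash
python3 - <<'E'
from h import *
c=snap('wrist','w3.png');o=ctrl.get_obs();print(o['eef_pos'],o['time_s'])
print('rim',proj(c,(.605,-.2915,.047),True),'mat',proj(c,(.605,-.292,.005),True))
cv2.imwrite('pics/w3c.png',cv2.resize(c['pixels'][100:300,200:440,::-1],None,fx=2.5,fy=2.5))
E
```

```text
[ 0.60658585 -0.2923239   0.19728872] 6.175
rim (np.float64(312.64415946704224), np.float64(186.8680940748187)) mat (np.float64(312.9732397763013), np.float64(178.32071840551097))
```

View pics/w3c.png

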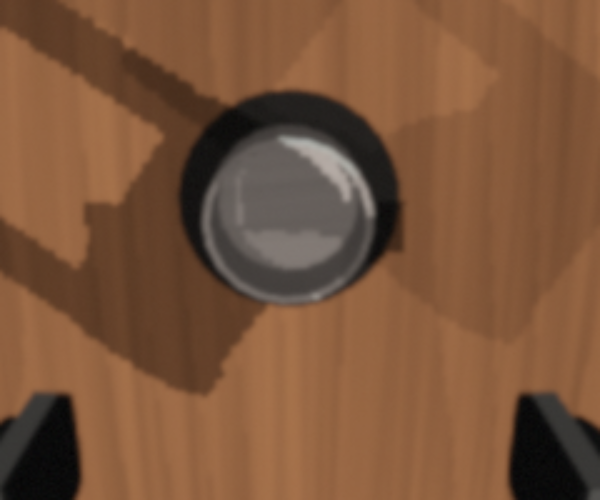

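Emit:
move_arm:
  plan: [-0.1,0.5,0,0,0,0,-0.3,1.3,0,0,0,0,-0.5,2.3,0,0,0,0,-0.7,3.3,0,0,0,0,-0.9,4.3,0,0,0,0,-1.1,5.3,0,0,0,0,-1.3,6.3,0,0,0,0,-1.6,7.3,0,0,0,0,-1.8,8.3,0,0,0,0,-2,9.3,0,0,0,0]

```text
time_s: 7.42
eef_pos: [0.5043, 0.1744, 0.1936]
eef_rot: [-0.001, 0.707, 0.707, -0.001]
wrist_force: [0.9, 0.1, 1.0]
opening: 0.995
grasp_force: 0.0
```

Emit:
move_arm:
  plan: [-0.2,1,-0.2,0,0,0,-0.4,1.9,-0.3,0,0,0,-0.5,2.4,-0.3,0,0,0,-0.55,2.56,-0.3,0,0,0,-0.55,2.56,-0.3,0,0,0,-0.55,2.56,-0.3,0,0,0]

```text
time_s: 8.18
eef_pos: [0.4787, 0.2999, 0.18]
eef_rot: [0.0, 0.708, 0.707, -0.0]
wrist_force: [-0.7, -0.6, -1.0]
opening: 0.993
grasp_force: 0.0
```

```bash
python3 - <<'E'
from h import *
c=snap('wrist','w4.png');o=ctrl.get_obs();print(o['eef_pos'],o['time_s'])
print('rim',proj(c,(.479,.3008,.066),True),'knob',proj(c,(.611,.29,.039),True))
E
```

```text
[0.47886958 0.29990784 0.18017078] 8.225
rim (np.float64(316.5527440034948), np.float64(198.96718241979104)) knob (np.float64(446.6785993750483), np.float64(202.23146972161177))
```

View pics/w4.png

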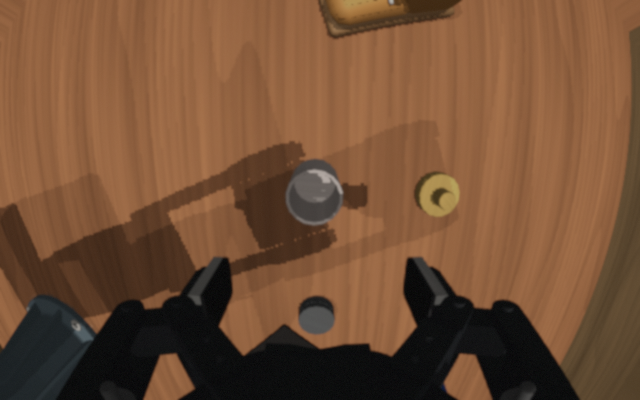

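Emit:
move_arm:
  plan: [-0.02,0.04,-0.6,0,0,0,-0.02,0.04,-1.4,0,0,0,-0.02,0.04,-2.1,0,0,0,-0.02,0.04,-2.6,0,0,0,-0.02,0.04,-2.78,0,0,0,-0.02,0.04,-2.78,0,0,0]

```text
time_s: 8.98
eef_pos: [0.4777, 0.3025, 0.0413]
eef_rot: [-0.0, 0.707, 0.707, -0.0]
wrist_force: [0.1, -0.5, -0.1]
opening: 0.994
grasp_force: 0.0
```

Emit:
move_arm:
  plan: [0,0,0,0,0,0,0,0,0,0,0,0,0,0,0,0,0,0,0,0,0,0,0,0,0,0,0,0,0,0,0,0,0,0,0,0]
  grip: 38

```text
time_s: 9.72
eef_pos: [0.4787, 0.3035, 0.0431]
eef_rot: [0.001, 0.707, 0.707, 0.001]
wrist_force: [-0.3, -1.0, 5.7]
opening: 0.566
grasp_force: 61.9
```

Emit:
move_arm:
  plan: [0,0,0.5,0,0,0,0,0,1.2,0,0,0,0,0,2,0,0,0,0,0,2.4,0,0,0,0,0,2.4,0,0,0]

```text
time_s: 10.35
eef_pos: [0.4789, 0.3036, 0.1637]
eef_rot: [0.001, 0.707, 0.707, 0.002]
wrist_force: [0.8, 0.1, -1.2]
opening: 0.568
grasp_force: 62.3
```

Emit:
move_arm:
  plan: [0.1,-0.4,0.3,0,0,0,0.3,-1.2,0.5,0,0,0,0.5,-2.2,0.5,0,0,0,0.7,-3.2,0.5,0,0,0,0.9,-4.2,0.5,0,0,0,1.1,-5.2,0.5,0,0,0,1.3,-6.2,0.5,0,0,0,1.6,-7.2,0.5,0,0,0,1.8,-8.2,0.5,0,0,0,2,-9.2,0.5,0,0,0]

```text
time_s: 11.6
eef_pos: [0.5766, -0.1596, 0.1856]
eef_rot: [-0.001, 0.707, 0.707, -0.0]
wrist_force: [-0.1, -0.3, -0.9]
opening: 0.568
grasp_force: 62.3
```

Emit:
move_arm:
  plan: [0.2,-1,0,0,0,0,0.4,-1.9,-0.2,0,0,0,0.5,-2.5,-0.6,0,0,0,0.55,-2.68,-1,0,0,0,0.55,-2.68,-1.2,0,0,0,0.55,-2.68,-1.2,0,0,0,0.55,-2.68,-1.2,0,0,0]

```text
time_s: 12.48
eef_pos: [0.6055, -0.29, 0.1272]
eef_rot: [0.0, 0.707, 0.708, 0.0]
wrist_force: [0.3, -0.7, -1.3]
opening: 0.568
grasp_force: 62.3
```

```bash
python3 - <<'E'
from h import *
o=ctrl.get_obs();print(o['eef_pos'],o['opening'])
c=snap('side','s5.png');w=snap('wrist','w5.png')
a=cv2.resize(c['pixels'][280:400,340:480,::-1],None,fx=2.8,fy=2.8)
b=cv2.resize(w['pixels'][120:330,220:430,::-1],(336,336))
cv2.imwrite('pics/s5c.png',np.hstack([a,b]))
E
```

```text
[ 0.60553721 -0.2900025   0.1272123 ] 0.567823690801298
```

View pics/s5c.png

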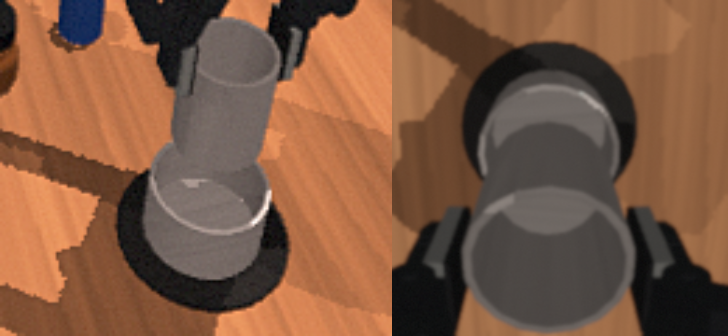

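```bash
python3 - <<'E'
from h import *
w=load('w5.png');print(atz(w,318,282,.151,True),atz(w,318,212.5,.047,True))
E
```

```text
[ 0.60697516 -0.28887724  0.151     ] [ 0.60732093 -0.29060703  0.047     ]
```

Emit:
move_arm:
  plan: [0,-0.03,-0.4,0,0,0,0,-0.03,-0.8,0,0,0,0,-0.03,-1.15,0,0,0,0,-0.03,-1.35,0,0,0,0,-0.03,-1.45,0,0,0,0,-0.03,-1.5,0,0,0,0,-0.03,-1.5,0,0,0,0,-0.03,-1.5,0,0,0]

```text
time_s: 13.58
eef_pos: [0.6053, -0.2928, 0.0532]
eef_rot: [0.0, 0.707, 0.707, -0.0]
wrist_force: [-4.1, 2.7, 6.7]
opening: 0.572
grasp_force: 63.0
```

Emit:
move_arm:
  plan: [0,0,0,0,0,0,0,0,0,0,0,0,0,0,0,0,0,0,0,0,0,0,0,0]
  grip: 80

```text
time_s: 14.08
eef_pos: [0.605, -0.2925, 0.0512]
eef_rot: [-0.0, 0.707, 0.707, -0.0]
wrist_force: [-0.2, 0.6, 0.6]
opening: 0.94
grasp_force: 0.0
```

Emit:
move_arm:
  plan: [0,0,0.4,0,0,0,0,0,1,0,0,0,0,0,2,0,0,0,0,0,2.8,0,0,0,0,0,3,0,0,0,0,0,3,0,0,0]

```text
time_s: 14.82
eef_pos: [0.6053, -0.2927, 0.2026]
eef_rot: [0.001, 0.707, 0.707, 0.0]
wrist_force: [-0.3, -0.6, -0.4]
opening: 0.936
grasp_force: 0.0
```

```bash
python3 - <<'E'
from h import *
o=ctrl.get_obs();print(o['eef_pos'],o['eef_rot'],o['q'],o['time_s'])
w=snap('wrist','w6.png')
print(proj(w,(.606,-.2915,.076),True))
cv2.imwrite('pics/w6c.png',cv2.resize(w['pixels'][100:300,200:440,::-1],None,fx=2.5,fy=2.5))
E
```

```text
[ 0.60534855 -0.29268747  0.20260054] [1.02360233e-03 7.07083789e-01 7.07129014e-01 1.59985994e-04] [-6.26462678e-01  4.15181116e-01  1.36973467e+00 -8.19057949e-06
  1.35460482e+00 -6.26524888e-01] 14.825
(np.float64(316.7243054035995), np.float64(194.73002883677418))
```

View pics/w6c.png

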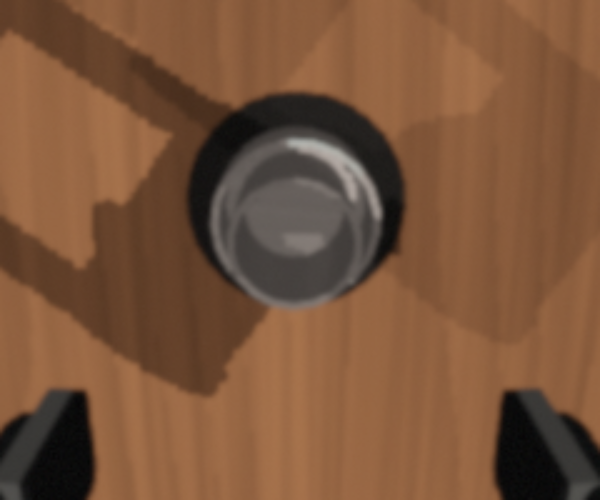

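Emit:
move_arm:
  plan: [0,0.5,0,0,0,-0.12,-0.1,1.2,0,0,0,-0.27,-0.1,2.0,0,0,0,-0.42,-0.2,2.8,0,0,0,-0.57,-0.2,3.6,0,0,0,-0.72,-0.2,4.4,0,0,0,-0.87,-0.26,5,0,0,0,-0.97,-0.26,5.14,0,0,0,-0.97,-0.26,5.14,0,0,0,-0.97,-0.26,5.14,0,0,0,-0.97]
  grip: 60

```text
time_s: 16.12
eef_pos: [0.5919, -0.0366, 0.2007]
eef_rot: [-0.0, 0.955, 0.296, -0.0]
wrist_force: [1.0, 0.7, 1.1]
opening: 0.702
grasp_force: 0.0
```

```bash
python3 - <<'E'
from h import *
o=ctrl.get_obs();print(o['eef_pos'],o['eef_rot'],o['opening'],rot(o['eef_rot'])[:,1])
w=snap('wrist','w7.png')
for p in((.592,-.035),(.5837,-.1192),(.664,-.056),(.6387,.029)):print(np.round(proj(w,p+(.092,),True),1))
E
```

```text
[ 0.59191395 -0.03657285  0.20073679] [-4.47020657e-05  9.55247372e-01  2.95807852e-01 -4.12543002e-04] 0.7022962770053226 [ 5.65139310e-01 -8.24995425e-01 -3.29469980e-04]
[314.5 202. ]
[384.9 258.7]
[384.7 146.8]
[281.5 113. ]
```

View pics/w7.png

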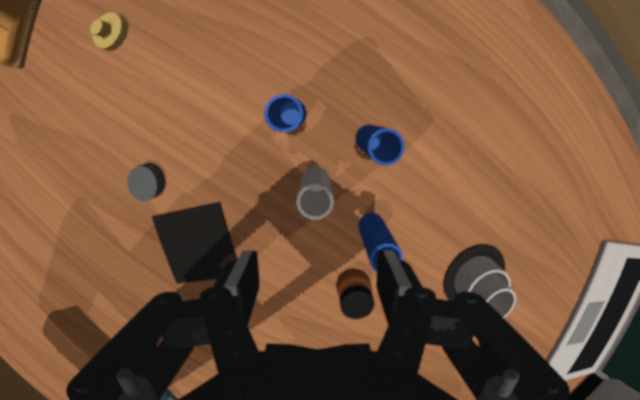

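Emit:
move_arm:
  plan: [0,0.03,-0.6,0,0,0,0,0.03,-1.3,0,0,0,0,0.03,-2,0,0,0,0,0.03,-2.5,0,0,0,0,0.03,-2.68,0,0,0,0,0.03,-2.68,0,0,0]

```text
time_s: 16.92
eef_pos: [0.5919, -0.0345, 0.0671]
eef_rot: [-0.0, 0.955, 0.296, -0.0]
wrist_force: [-0.2, 0.2, -0.0]
opening: 0.703
grasp_force: 0.0
```

Emit:
move_arm:
  plan: [0,0,0,0,0,0,0,0,0,0,0,0,0,0,0,0,0,0,0,0,0,0,0,0,0,0,0,0,0,0]
  grip: 20

```text
time_s: 17.55
eef_pos: [0.5932, -0.0342, 0.069]
eef_rot: [0.001, 0.955, 0.296, 0.001]
wrist_force: [-0.8, 0.1, 5.9]
opening: 0.353
grasp_force: 59.5
```

Emit:
move_arm:
  plan: [0,0,0.4,0,0,0,0,0,1.1,0,0,0,0,0,2.0,0,0,0,0,0,2.8,0,0,0,0,0,3.1,0,0,0,0,0,3.1,0,0,0]

```text
time_s: 18.3
eef_pos: [0.5924, -0.0341, 0.2234]
eef_rot: [0.001, 0.955, 0.296, 0.001]
wrist_force: [0.2, 0.4, -2.0]
opening: 0.357
grasp_force: 59.5
```

Emit:
move_arm:
  plan: [0,-0.5,0,0,0,0,0.1,-1.3,0,0,0,0,0.1,-2.2,0,0,0,0,0.2,-3.1,0,0,0,0,0.2,-4,0,0,0,0,0.27,-4.8,0,0,0,0,0.27,-5.14,-0.3,0,0,0,0.27,-5.14,-0.8,0,0,0,0.27,-5.14,-1,0,0,0,0.27,-5.14,-1,0,0,0]

```text
time_s: 19.55
eef_pos: [0.6046, -0.2894, 0.1701]
eef_rot: [-0.002, 0.955, 0.296, -0.001]
wrist_force: [0.9, -0.6, 0.0]
opening: 0.354
grasp_force: 59.5
```

```bash
python3 - <<'E'
from h import *
o=ctrl.get_obs();print(o['eef_pos'],o['opening'])
c=snap('side','s8.png');w=snap('wrist','w8.png')
p=o['eef_pos']; print('rim at tcp',proj(w,p+[0,0,.023],True),'nest',proj(w,(.606,-.2915,.076),True))
a=cv2.resize(c['pixels'][250:400,340:490,::-1],(390,390))
b=cv2.resize(w['pixels'][120:330,220:430,::-1],(390,390))
cv2.imwrite('pics/s8c.png',np.hstack([a,b]))
E
```

```text
[ 0.6046354  -0.2894173   0.17007891] 0.3542497004408568
rim at tcp (np.float64(312.85681435120125), np.float64(285.0022320146)) nest (np.float64(317.98590634901257), np.float64(208.13732863582544))
```

View pics/s8c.png

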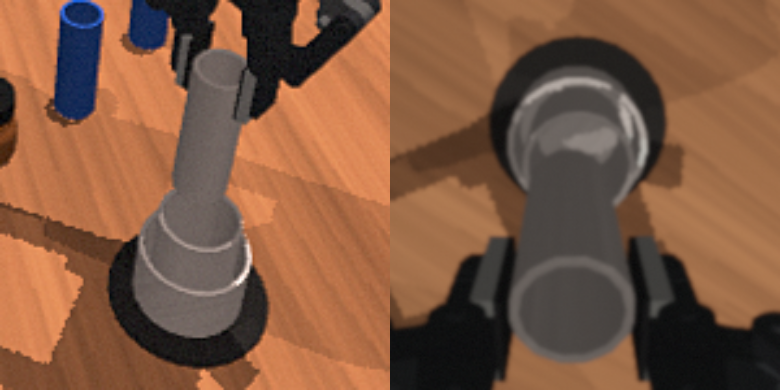

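Emit:
move_arm:
  plan: [0.02,-0.03,-0.3,0,0,0,0.02,-0.03,-0.7,0,0,0,0.02,-0.03,-1.1,0,0,0,0.02,-0.03,-1.4,0,0,0,0.02,-0.03,-1.6,0,0,0,0.02,-0.03,-1.7,0,0,0,0.02,-0.03,-1.75,0,0,0,0.02,-0.03,-1.75,0,0,0,0.02,-0.03,-1.75,0,0,0]

```text
time_s: 20.78
eef_pos: [0.6069, -0.2927, 0.0855]
eef_rot: [0.0, 0.955, 0.296, 0.0]
wrist_force: [-0.3, -0.9, -0.2]
opening: 0.356
grasp_force: 59.5
```

Emit:
move_arm:
  plan: [0,0,-0.03,0,0,0,0,0,-0.05,0,0,0,0,0,-0.05,0,0,0,0,0,-0.05,0,0,0]

```text
time_s: 21.28
eef_pos: [0.6072, -0.2927, 0.0841]
eef_rot: [0.001, 0.955, 0.296, 0.001]
wrist_force: [-1.7, 1.8, 6.5]
opening: 0.354
grasp_force: 60.4
```

Contact at the predicted height; release and back off upward.

Emit:
move_arm:
  plan: [0,0,0,0,0,0,0,0,0,0,0,0,0,0,0,0,0,0,0,0,0,0,0,0]
  grip: 60

```text
time_s: 21.78
eef_pos: [0.6064, -0.2924, 0.0821]
eef_rot: [-0.0, 0.955, 0.296, -0.0]
wrist_force: [-0.4, 0.1, 0.4]
opening: 0.7
grasp_force: 0.0
```

Emit:
move_arm:
  plan: [0,0,0.4,0,0,0,0,0,1,0,0,0,0,0,1.8,0,0,0,0,0,2.3,0,0,0,0,0,2.5,0,0,0,0,0,2.5,0,0,0]

```text
time_s: 22.52
eef_pos: [0.6068, -0.2927, 0.2084]
eef_rot: [0.001, 0.955, 0.296, 0.001]
wrist_force: [0.3, 0.4, -0.5]
opening: 0.706
grasp_force: 0.0
```

```bash
python3 - <<'E'
from h import *
o=ctrl.get_obs();print(o['eef_pos'],o['time_s'])
w=snap('wrist','w9.png');s=snap('side','s9.png')
print(proj(w,(.607,-.2925,.107),True),proj(s,(.607,-.2925,.107)))
b=cv2.resize(w['pixels'][100:300,220:420,::-1],(400,400))
a=cv2.resize(s['pixels'][250:400,340:490,::-1],(400,400))
cv2.imwrite('pics/w9c.png',np.hstack([a,b]))
E
```

```text
[ 0.60681553 -0.29269189  0.20836609] 22.525
(np.float64(315.61377906831746), np.float64(205.44557727573937)) (np.float64(420.31354275272224), np.float64(318.9509528993409))
```

View pics/w9c.png

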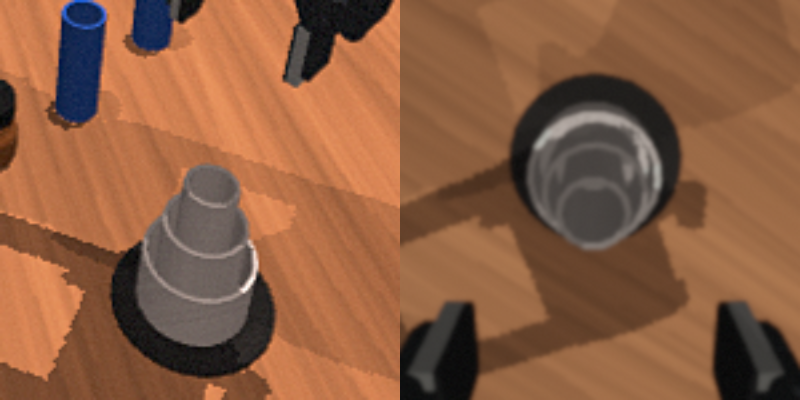

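Emit:
move_arm:
  plan: [0,0.5,0,0,0,0.1,0,1.3,0,0,0,0.2,0,2.3,0,0,0,0.3,0,3.3,0,0,0,0.4,0,4.3,0,0,0,0.5,0,5.3,0,0,0,0.6,0,6.3,0,0,0,0.7,0,7.3,0,0,0,0.8,0,8.3,0,0,0,0.9,0,9.3,0,0,0,0.97]

```text
time_s: 23.88
eef_pos: [0.6055, 0.174, 0.2055]
eef_rot: [-0.001, 0.706, 0.708, -0.001]
wrist_force: [1.5, -0.9, 0.2]
opening: 0.702
grasp_force: 0.0
```

Emit:
move_arm:
  plan: [0.03,0.9,0,0,0,0,0.06,1.8,-0.2,0,0,0,0.07,2.3,-0.6,0,0,0,0.07,2.39,-0.9,0,0,0,0.07,2.39,-1,0,0,0,0.07,2.39,-1,0,0,0,0.07,2.39,-1,0,0,0]

```text
time_s: 24.75
eef_pos: [0.6108, 0.291, 0.1583]
eef_rot: [0.0, 0.708, 0.707, 0.001]
wrist_force: [0.1, 0.3, -0.3]
opening: 0.699
grasp_force: 0.0
```

```bash
python3 - <<'E'
from h import *
o=ctrl.get_obs();print(o['eef_pos'],o['eef_rot'],o['time_s'])
w=snap('wrist','w10.png')
print(proj(w,(.6105,.292,.039),True),proj(w,(.6105,.292,.017),True))
cv2.imwrite('pics/w10c.png',cv2.resize(w['pixels'][120:320,200:440,::-1],None,fx=2.5,fy=2.5))
E
```

```text
[0.61083017 0.29102908 0.15825867] [3.85676987e-04 7.07619608e-01 7.06593242e-01 5.75722497e-04] 24.75
(np.float64(315.65430390585607), np.float64(197.33292322505366)) (np.float64(315.74614397294243), np.float64(191.13604377670472))
```

View pics/w10c.png

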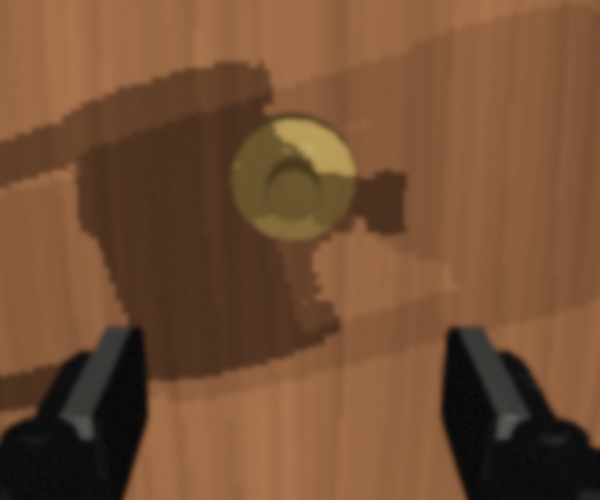

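Emit:
move_arm:
  plan: [0.01,0.02,-0.5,0,0,0,0.01,0.02,-1.2,0,0,0,0.01,0.02,-1.9,0,0,0,0.01,0.02,-2.5,0,0,0,0.01,0.02,-2.73,0,0,0,0.01,0.02,-2.73,0,0,0]

```text
time_s: 25.55
eef_pos: [0.6105, 0.2927, 0.0208]
eef_rot: [-0.0, 0.707, 0.707, -0.0]
wrist_force: [-0.0, 0.5, 0.4]
opening: 0.707
grasp_force: 0.0
```

Emit:
move_arm:
  plan: [0,0,0,0,0,0,0,0,0,0,0,0,0,0,0,0,0,0,0,0,0,0,0,0,0,0,0,0,0,0,0,0,0,0,0,0]
  grip: 8

```text
time_s: 26.3
eef_pos: [0.6117, 0.2934, 0.0226]
eef_rot: [0.001, 0.707, 0.707, 0.001]
wrist_force: [-0.6, 0.6, 6.9]
opening: 0.209
grasp_force: 58.6
```

Emit:
move_arm:
  plan: [0,0,0.4,0,0,0,0,0,1.1,0,0,0,0,0,2,0,0,0,0,0,2.8,0,0,0,0,0,3.2,0,0,0,0,0,3.2,0,0,0]

```text
time_s: 27.05
eef_pos: [0.6114, 0.2933, 0.1828]
eef_rot: [0.001, 0.707, 0.707, 0.001]
wrist_force: [0.1, -0.0, -1.1]
opening: 0.208
grasp_force: 58.6
```

Emit:
move_arm:
  plan: [0,-0.4,0.2,0,0,0,0,-1.2,0.4,0,0,0,0,-2.2,0.4,0,0,0,0,-3.2,0.4,0,0,0,0,-4.2,0.4,0,0,0,0,-5.2,0.4,0,0,0,0,-6.2,0.4,0,0,0,0,-7.2,0.4,0,0,0,0,-8.2,0.4,0,0,0,-0.05,-9.2,0.4,0,0,0]

```text
time_s: 28.3
eef_pos: [0.6062, -0.1694, 0.199]
eef_rot: [-0.001, 0.707, 0.707, -0.001]
wrist_force: [0.9, -0.0, -0.5]
opening: 0.201
grasp_force: 58.7
```

Emit:
move_arm:
  plan: [0,-0.9,0,0,0,0,-0.04,-1.8,-0.1,0,0,0,-0.04,-2.4,-0.3,0,0,0,-0.04,-2.53,-0.6,0,0,0,-0.04,-2.53,-0.8,0,0,0,-0.04,-2.53,-0.8,0,0,0,-0.04,-2.53,-0.8,0,0,0]

```text
time_s: 29.18
eef_pos: [0.6064, -0.2924, 0.1612]
eef_rot: [0.0, 0.707, 0.708, 0.0]
wrist_force: [-0.2, 0.4, -0.4]
opening: 0.205
grasp_force: 58.7
```

```bash
python3 - <<'E'
from h import *
o=ctrl.get_obs();print(o['eef_pos'],o['time_s'])
w=snap('wrist','w11.png');s=snap('side','s11.png')
p=o['eef_pos']
print(proj(s,p+[0,0,-.0226]),proj(s,(.607,-.2925,.107)),proj(w,(.607,-.2925,.107),True))
b=cv2.resize(w['pixels'][120:320,220:420,::-1],(400,400))
a=cv2.resize(s['pixels'][250:400,340:490,::-1],(400,400))
cv2.imwrite('pics/w11c.png',np.hstack([a,b]))
E
```

```text
[ 0.60638724 -0.29240947  0.16116327] 29.175
(np.float64(422.7382712251629), np.float64(304.27098353396894)) (np.float64(420.31354275272224), np.float64(318.9509528993409)) (np.float64(316.7209286025259), np.float64(224.41839179112333))
```

View pics/w11c.png

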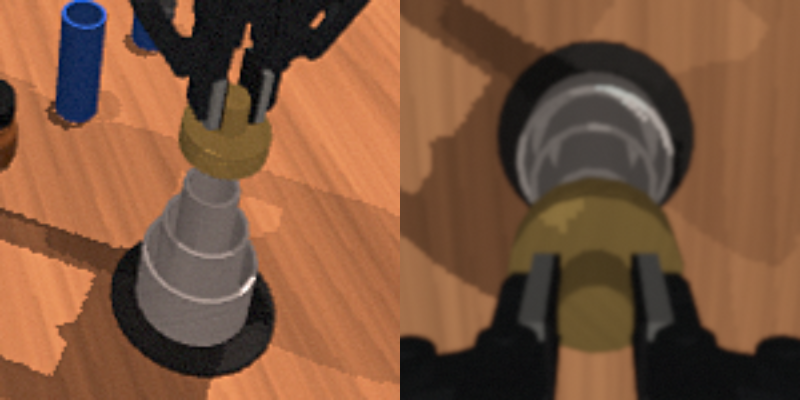

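Emit:
move_arm:
  plan: [-0.02,0,-0.2,0,0,0,-0.02,0,-0.4,0,0,0,-0.02,0,-0.6,0,0,0,-0.02,0,-0.75,0,0,0,-0.02,0,-0.83,0,0,0,-0.02,0,-0.88,0,0,0,-0.02,0,-0.91,0,0,0,-0.02,0,-0.91,0,0,0,-0.02,0,-0.91,0,0,0]

```text
time_s: 30.4
eef_pos: [0.6059, -0.2943, 0.1177]
eef_rot: [0.002, 0.707, 0.707, 0.0]
wrist_force: [-1.3, 1.0, 8.3]
opening: 0.204
grasp_force: 59.6
```

Height is the predicted 0.1177 with contact: seated. Release and retreat.

Emit:
move_arm:
  plan: [0,0,0,0,0,0,0,0,0,0,0,0,0,0,0,0,0,0,0,0,0,0,0,0]
  grip: 50

```text
time_s: 30.9
eef_pos: [0.6049, -0.2934, 0.1151]
eef_rot: [-0.0, 0.707, 0.707, -0.0]
wrist_force: [0.3, -0.7, 0.1]
opening: 0.587
grasp_force: 0.0
```

Emit:
move_arm:
  plan: [0,0,0.4,0,0,0,0,0,1,0,0,0,0,0,1.8,0,0,0,0,0,2.3,0,0,0,0,0,2.5,0,0,0,0,0,2.5,0,0,0]

```text
time_s: 31.65
eef_pos: [0.6053, -0.2937, 0.2413]
eef_rot: [0.001, 0.707, 0.707, 0.0]
wrist_force: [-0.4, 0.2, 0.8]
opening: 0.584
grasp_force: 0.0
```

```bash
python3 - <<'E'
from h import *
s=snap('side','s12.png');w=snap('wrist','w12.png')
print(proj(s,(.6065,-.2925,.134)))
a=cv2.resize(s['pixels'][190:400,280:490,::-1],(400,400))
b=cv2.resize(w['pixels'][100:300,220:420,::-1],(400,400))
cv2.imwrite('pics/s12c.png',np.hstack([a,b]))
E
```

```text
(np.float64(422.4152159781731), np.float64(306.4828574051095))
```

View pics/s12c.png

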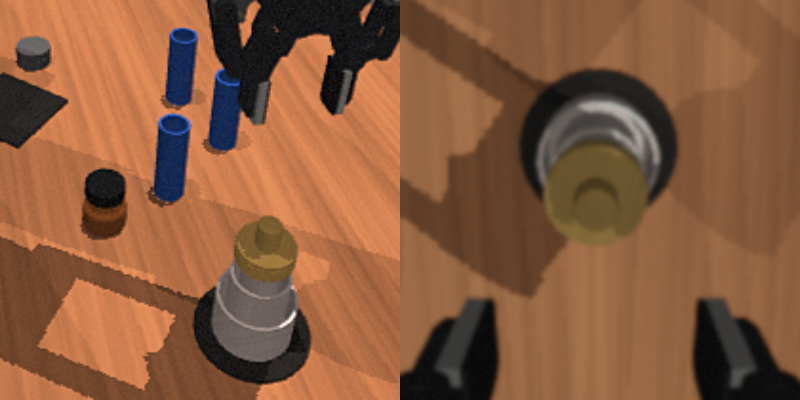

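The picture shows the cap level on the narrow pot, with its knob near side pixel (421, 306) as predicted. The nest stands on the round mat, the blue pots, jar and tin are where they were, and the gripper is clear.

```bash
python3 -c "
from bench import ctrl
print(ctrl.hand_in())"
```

```text
the job is handed in; nothing more can be done
None
```

The three pots are nested in the middle of the round mat with the brass cap down on the narrow pot, everything is released, nothing else was touched, and the job was handed in at about 32 s of the 118 s allowed.

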